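# Work the guarded vial press through its window, then start it

### The arm

A 7-joint arm with a two-finger parallel gripper is mounted at the origin on a cart in front of the work surface, level with it; the furniture and walls round the work are solid. World frame = base frame: x ahead of the robot, y to its left, z up, the work surface at z = 0. Lengths are in m, angles in rad, forces in N, time in s.
With the tool pointing down it reaches from about 0.425 to 0.925 m from the base axis. Payload 6.8 kg.
Tool frame: the origin (TCP) lies between the finger pads; the fingertips stand 17 mm ahead of it and the grasp point (between the pads) lies 2 mm behind it; z points along the fingers, x is the direction in which the jaws open and shut, and the axes are right-handed (so a half turn about z gives the same grasp; the last joint's range is limited). The gripper opens to 85 mm and grips with 20 to 120 N. Pads are 22 mm wide; open, the fingers measure 114 mm over their backs; the gripper's body (76 mm by 85 mm) begins 54 mm behind the grasp point. The pads swing forward as they close: fully open they stand 13 mm farther back than shut.
Start: joints at [-1.331, 0.477, 0.022, 1.555, -0.011, 1.109, -0.083], TCP at [0.23, 0.635, 0.211] pointing down, gripper open.
Joint ranges: [-2.96, 2.96], [-0.34, 2.1], [-1.41, 1.46], [0.24, 2.44], [-1.37, 4.51], [0.17, 1.92], [-2.96, 2.96]. Speed limits (rad/s): [2.39, 2.39, 3.14, 3.14, 3.14, 3.14, 3.14].

### API

Orientations are given as a unit quaternion [w, x, y, z].
In Python, from station import readout, read_camera, get_calibration, bot, models gives the robot as it stands.
- The arm moves only by the tool carry_out, never from a script. Its argument "deltas" is a list of rows, each a list of 2 entries, a list of its own where there are three numbers: the shift along the tool's x, y, z in cm, then the turn about the tool's z in degrees. A call has 1 to 10 rows; each row is the pose to reach, as a shift and turn from the pose measured when the call began, along the tool's axes at that moment; what a row does not reach only later rows make up. A row lasts 1/8 s, in which the tool goes at most 62.5 mm and 10.7 degrees, less where a joint would pass 70% of its speed; a pose out of reach is approached as far as the arm can. A call with a gripper value outside its range is refused whole. "hand" is the opening, from 0 (shut) to 1 (fully open), set as the call begins (left out, the last holds). The fingers move at their own pace and stop on an object; "newtons" is the grip in N (left out, the last holds). Time passes only in rows, so rows that repeat a pose let the fingers close. It gives the time, the measured TCP pose, the force and the opening at its end, in the units of the state.
- readout.get_obs(): the state, without advancing time (a new reading comes with each control period).
- read_camera(name): name is "scene" or "top" or "wrist"; returns the picture (480x640x3 uint8, red, green, blue); there is no depth.
- get_calibration(name): a dict with "fov_y" (degrees; the focal length in pixels is half the picture's height over the tangent of half this angle, whatever the lens; pixels are square), "cx", "cy" (the principal point, pixels), "world_from_camera" (4x4, takes a point from camera to world coordinates). Camera axes: x right, y down, z forward; pixel columns grow to the right and rows downward; lengths in m; the calibration is good to about 2 mm. A picture is of the moment at which its call begins: read the wrist's pose just before it. get_calibration takes no time and is no camera call; for the wrist camera it gives the pose at the moment of the call.
- bot.hand_in(): hands the job in, once; it reports no verdict.
Trained networks look in the newest picture that a camera, given by its name, has taken for a name from the list of things; names that differ only in an ending like _2 or _b are one class to them, and where a whole thing is asked for, a point or a joint stands for the part that bears it (a point fixed in the world has none). Each returns a list of dicts, best first, with "score" (0 to 1); they miss things now and then, are a little off and sometimes report something else, mostly with a low value. They report only what shows in the picture. A call takes as long as a camera call. They do not tell look-alikes from the thing itself.
- models.spot_in(query, camera): "centre" ([row, column] in pixels, amid what is visible of it).
The state is a dict: "t": time; "q": joint angles; "joint_vel": joint speeds; "joint_torque": joint torques, N m; "eef_pos": TCP position; "tool_rot": TCP orientation; "contact_force": force on the tool from outside, world axes, zero at the start; "torque": the same for the moment, N m; "gripper_width": opening from 0.0 (shut) to 1.0 (fully open).
Only numpy, scipy, OpenCV 4.12 (cv2) and the standard library are available. Lean on these libraries where they do the work, as an engineer would, in place of code of your own. Each camera call takes 0.05 s, during which the arm holds its last target. There are 200 camera calls.

### The job

Reach down through the yellow-edged window of the press guard and press the red lever pad all the way down, without touching any part of the guard. Then come out again and press in the green start button, let it come back out, and take the hand clear. Do not press the red stop button, do not pick anything up, and leave the other things on the table where they stand.

Things in the scene. Friction and masses are not known exactly. Their poses are not given: they have to be found in the camera images.
- guard: Guard of a small vial press: a box 204 x 164 mm of aluminium posts and clear panels on all four sides, with a grey sheet roof (top 131 mm above the table). Origin on the table under the middle of the press; x points from the front of the press to its rear, y to its left, z up. It is fixed to the table; its place and yaw vary. No part of it may be touched.
- window (a point): Centre of the window in the guard's roof, at the top of its raised yellow edge (135 mm above the table). The opening is 100 mm along the guard's x and 110 mm along its y; the yellow edge round it is 8 mm wide, 4 mm above the grey roof, and the roof is 9 mm thick there in all. It is the only way in. Same axes as the guard.
- lever_pad (a point): Centre of the top of the round red lever pad (34 mm across), which lies under the middle of the window. With the lever up it is 8 mm below the top of the yellow edge, with the lever fully down 36 mm below it.
- lever (a joint): Angle of the steel lever that carries the red pad: 0 = up, 0.26 = fully down at its stop (starts between 0 and 0.04). It turns about a level axis along the guard's y, 110 mm behind the pad (toward the guard's +x) and 102 mm above the table, so the pad sinks 28 mm in all and moves less than 4 mm along x. About 3 to 5 N on the pad moves it; it stays where it is left. It lowers the ram onto the vial.
- start_button_top (a point): Centre of the top of the green start button (36 mm across), on a grey box 70 x 70 x 40 mm fixed to the table. This box and the one with the red button may have changed places.
- start_button (a joint): Travel of the green start button: 0 = out, 0.008 m = fully in (straight down). A spring pushes it back; fully in takes 6 N.
- stop_button_top (a point): Centre of the top of the red stop button (36 mm across), on its own grey box of the same size. Not to be pressed.
- stop_button (a joint): Travel of the red stop button: 0 = out, 0.008 m = fully in.
- beaker: Loose small plastic beaker, 46 mm across, 58 mm high, origin at the centre of its underside. Bystander.
- dropper: Loose small capped bottle, 34 mm across, 62 mm high, origin at the centre of its underside. Bystander.
- tape: Loose roll of tape lying flat, 98 mm across, 20 mm high, origin at the centre of its underside. Bystander.
- marker: Loose marker with a red cap, lying, 136 x 12 x 13 mm, long along its y, origin at the centre of its underside. Bystander.
- timer: Loose white timer lying on its back, 62 x 66 x 20 mm, origin at the centre of its underside. Bystander.
Things that resemble listed ones, but are neither listed nor needed, are in the scene too. Leave any purple look-alike of the part that bears stop_button_top alone.

How it is judged:
On the way, in this order (a step that is already met when the one before it is completed fails the run):
1. the lever is pressed down to its stop (0.23 or more of 0.26) (value of joint lever above 0.23 rad), for 0.1 s.
2. the green start button is pressed in (5 mm or more of 8) (value of joint start_button above 0.005 m), for 0.1 s.
At the end, for the whole second after the job is handed in: the lever stays down (0.22 or more of 0.26), both buttons are out again (less than 2 mm in), and the bystanders stand within 20 mm of where they were (value of joint lever above 0.22 rad and value of joint each of start_button, stop_button below 0.002 m and distance of each of beaker, dropper, tape, marker, timer from where it was at the start of the episode below 0.02 m); the robot touches nothing.
It fails at once if the arm or hand touches the guard (more than 0.3 N) (contact force between any of the fingers, the arm and guard above 0.3 N).
It fails at once if the start button is pressed before the lever is down (value of joint start_button above 0.004 m and value of joint lever below 0.22 rad).
It fails at once if the stop button is pressed (value of joint stop_button above 0.003 m).
It fails at once if a bystander is moved or lifted by more than 20 mm (distance of any of beaker, dropper, tape, marker, timer from where it was at the start of the episode above 0.02 m).
It also fails if it takes over 42 s, if anything falls off the work surface, if the arm or the gripper's body presses on something with over 40 N, if the wrist force passes 120 N, or if a joint passes its speed limit or range.

## Working session

There is one attempt and no reset: what is moved stays moved. The work goes in short steps, Python scripts to look and compute and a tool call to move; the robot and the scene stay as the last step left them, time stands still between calls to the robot, and variables do not carry over. Pictures are saved under pics/ and viewed, about 8 in all and at most 12, crops included, and the job is handed in when it is done.

Besides the shell and the picture viewer there is one more tool, called after "Emit:" as name(argument=value, ...), one argument or row to a line, values as JSON. carry_out: Moves the arm, as the interface text tells. Its arguments: {"type":"object","properties":{"deltas":{"type":"array"},"hand":{"type":"number"},"newtons":{"type":"number"}},"required":["deltas"]}

```bash
mkdir -p pics; cat > h.py <<'E'
import numpy as np, cv2
from station import readout, read_camera, get_calibration, bot, models
def ray(c,px):
    f=240/np.tan(np.radians(c["fov_y"])/2); T=np.array(c["world_from_camera"])
    d=T[:3,:3]@np.array([(px[1]-c["cx"])/f,(px[0]-c["cy"])/f,1]); return T[:3,3],d
def at(c,px,z):
    o,d=ray(c,px); return (o+d*(z-o[2])/d[2]).round(4)
def proj(c,p):
    f=240/np.tan(np.radians(c["fov_y"])/2); T=np.array(c["world_from_camera"])
    q=T[:3,:3].T@(np.array(p)-T[:3,3]); return q[1]/q[2]*f+c["cy"],q[0]/q[2]*f+c["cx"]
def snap(n,fn):
    im=read_camera(n); cv2.imwrite("pics/"+fn,im[:,:,::-1]); return im
E
python3 - <<'E'
from h import *
o=readout.get_obs(); print(o["t"],o["eef_pos"],o["tool_rot"],o["contact_force"])
H=dict(guard=.07,window=.135,lever_pad=.127,start_button_top=.05,stop_button_top=.05,beaker=.03,dropper=.03,tape=.01,marker=.006,timer=.01)
for n in ["top","scene"]:
    snap(n,n+"0.png"); c=get_calibration(n); print(n,c["fov_y"],np.array(c["world_from_camera"]).round(3).tolist())
    for q,z in H.items():
        print(q,[(np.round(d["centre"]).tolist(),round(d["score"],2),at(c,d["centre"],z)[:2].tolist()) for d in models.spot_in(q,n)[:4]])
E
```

```text
0.0 [0.22985767 0.63398303 0.209945  ] [ 5.89868052e-04  8.18775469e-01  5.74113140e-01 -6.97499930e-04] [-0.37924099  0.29499383  0.51446889]
top 42.25695259706053 [[-0.002, -0.993, 0.116, 0.414], [-1.0, 0.0, -0.017, 0.093], [0.017, -0.116, -0.993, 1.356], [0.0, 0.0, 0.0, 1.0]]
guard [([240.0, 327.0], 0.75, [0.571, 0.0738]), ([148.0, 384.0], 0.48, [0.7676, -0.048])]
window [([240.0, 321.0], 0.8, [0.5632, 0.0857])]
lever_pad [([270.0, 331.0], 0.63, [0.5027, 0.0653])]
start_button_top [([273.0, 461.0], 0.54, [0.5029, -0.2112])]
stop_button_top [([337.0, 455.0], 0.63, [0.3685, -0.1942]), ([218.0, 455.0], 0.5, [0.62, -0.2009])]
beaker [([312.0, 192.0], 0.81, [0.4215, 0.3577])]
dropper [([163.0, 442.0], 0.82, [0.745, -0.1805]), ([268.0, 330.0], 0.38, [0.514, 0.065])]
tape [([153.0, 385.0], 0.77, [0.7731, -0.0576])]
marker [([260.0, 177.0], 0.62, [0.534, 0.3974])]
timer [([315.0, 394.0], 0.62, [0.414, -0.073])]
scene 45.936768471892655 [[-0.885, -0.365, 0.288, 0.199], [-0.465, 0.692, -0.553, 0.76], [0.002, -0.623, -0.782, 1.058], [0.0, 0.0, 0.0, 1.0]]
guard [([251.0, 320.0], 0.69, [0.5385, 0.0784])]
window [([250.0, 319.0], 0.6, [0.5182, 0.1215])]
lever_pad [([240.0, 337.0], 0.72, [0.5006, 0.076])]
start_button_top [([165.0, 340.0], 0.71, [0.6261, -0.2049]), ([179.0, 384.0], 0.45, [0.5074, -0.2117])]
stop_button_top [([164.0, 343.0], 0.58, [0.622, -0.2111]), ([240.0, 395.0], 0.44, [0.4087, -0.0446]), ([197.0, 258.0], 0.21, [0.7561, -0.0133])]
beaker [([386.0, 310.0], 0.93, [0.4191, 0.3526])]
dropper [([163.0, 295.0], 0.67, [0.7416, -0.1768])]
tape [([195.0, 265.0], 0.94, [0.7641, -0.0593]), ([162.0, 296.0], 0.19, [0.7525, -0.1979])]
marker [([383.0, 243.0], 0.74, [0.5443, 0.398]), ([250.0, 319.0], 0.55, [0.5632, 0.033])]
timer [([241.0, 395.0], 0.79, [0.4155, -0.0729])]
```

View pics/top0.png

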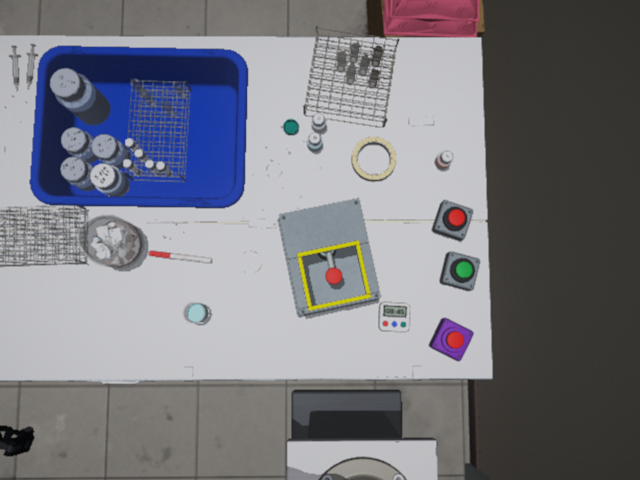

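View pics/scene0.png

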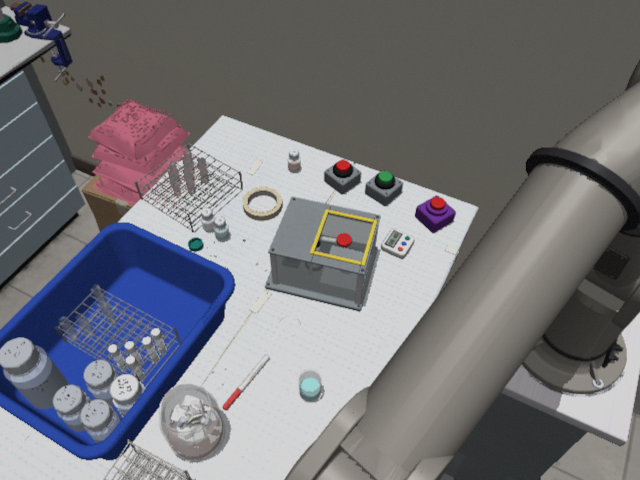

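The scene has these candidates for the buttons, by top-camera pixel (row, col):
- **Green start button:** (270,464).
- **Real stop button:** red on grey at (217,456).
- **Purple look-alike:** (340,455), to be left alone.

The lever pad is the red disc at (275,334), inside the yellow window. Other red parts are the marker cap at (254,160) and a timer key. Next I'll measure by colour and check one close crop.

```bash
python3 - <<'E'
from h import *
im=cv2.imread("pics/top0.png"); hsv=cv2.cvtColor(im,cv2.COLOR_BGR2HSV); c=get_calibration("top")
def cen(m,r0,r1,c0,c1):
    z=np.zeros_like(m); z[r0:r1,c0:c1]=m[r0:r1,c0:c1]; return z
red=cv2.inRange(hsv,(0,150,80),(8,255,255))|cv2.inRange(hsv,(172,150,80),(180,255,255))
gr=cv2.inRange(hsv,(50,120,60),(85,255,255)); ye=cv2.inRange(hsv,(24,150,120),(34,255,255))
def rc(m):
    ct=max(cv2.findContours(m,cv2.RETR_EXTERNAL,2)[0],key=cv2.contourArea); r=cv2.minAreaRect(ct); return r
for n,m,z in [("pad",cen(red,255,295,315,352),.127),("stop",cen(red,200,235,440,475),.055),("green",cen(gr,250,290,440,490),.055),("win",cen(ye,230,320,285,385),.135)]:
    r=rc(m); (x,y),wh,a=r; print(n,(y,x),wh,at(c,(y,x),z))
    if n=="win":
        b=np.array([at(c,(p[1],p[0]),z) for p in cv2.boxPoints(r)]); print(b, b.mean(0))
        e=np.diff(b,axis=0); print(np.linalg.norm(e,axis=1),np.degrees(np.arctan2(e[:,1],e[:,0])))
cv2.imwrite("pics/crop1.png",cv2.resize(im[190:370,270:490],None,fx=3,fy=3,interpolation=cv2.INTER_CUBIC))
E
```

```text
pad (275.5, 333.5) (15.0, 15.0) [0.4924 0.0612 0.127 ]
stop (217.0, 456.0) (16.0, 16.0) [ 0.6212 -0.2018  0.055 ]
green (269.0, 464.0) (16.0, 16.0) [ 0.5103 -0.2158  0.055 ]
win (275.04876708984375, 333.4389953613281) (58.109405517578125, 63.417476654052734) [0.4927 0.0615 0.135 ]
[[ 0.5358  0.1346  0.135 ]
 [ 0.5622  0.0118  0.135 ]
 [ 0.4499 -0.0112  0.135 ]
 [ 0.4243  0.1104  0.135 ]] [0.49305 0.0614  0.135  ]
[0.12560573 0.1146311  0.12426552] [ -77.86701176 -168.42540114  101.88865804]
```

View pics/crop1.png

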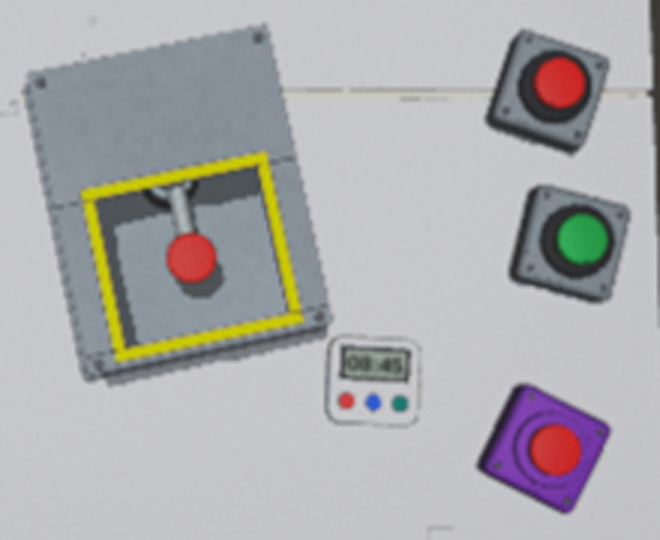

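The crop confirms the choice: grey box with green cap, and a grey box (not purple) with the red stop. The window's outer edge measures about 126 x 115 mm, which matches. I'll shut the hand and go above the window.

Emit:
carry_out(
  deltas=[
    [[-4, 4, -4], 0],
    [[-44.9, 44.3, -9], -32],
    [[-44.9, 44.3, -9], -32],
    [[-44.9, 44.3, -9], -32],
    [[-44.9, 44.3, -9], -32],
    [[-44.9, 44.3, -9], -32],
    [[-44.9, 44.3, -9], -32],
    [[-44.9, 44.3, -9], -32],
    [[-44.9, 44.3, -9], -32],
    [[-44.9, 44.3, -9], -32],
  ],
  hand=0,
)

```text
t: 2.35
eef_pos: [0.4858, 0.0776, 0.2997]
tool_rot: [0.0, 0.629, 0.778, 0.001]
contact_force: [0.3, -0.0, -0.1]
gripper_width: 0.003
```

```bash
cat > m.py <<'E'
from h import *
from scipy.spatial.transform import Rotation as R
def tool(tgt):
    o=readout.get_obs(); w,x,y,z=o["tool_rot"]; M=R.from_quat([x,y,z,w]).as_matrix()
    print("t",o["t"],"eef",np.round(o["eef_pos"],4),"xang",np.degrees(np.arctan2(M[1,0],M[0,0])).round(1),"zax",M[:,2].round(4))
    print("delta cm",(M.T@(np.array(tgt)-o["eef_pos"])*100).round(2))
E
python3 - <<'E'
from m import *
im=snap("wrist","w1.png"); c=get_calibration("wrist"); tool([.493,.061,.25])
hsv=cv2.cvtColor(im,cv2.COLOR_RGB2HSV)
for n,m,z in [("win",cv2.inRange(hsv,(24,150,100),(34,255,255)),.135),("pad",cv2.inRange(hsv,(0,150,80),(8,255,255))|cv2.inRange(hsv,(172,150,80),(180,255,255)),.127)]:
    for ct in sorted(cv2.findContours(m,cv2.RETR_EXTERNAL,2)[0],key=cv2.contourArea)[-2:]:
        r=cv2.minAreaRect(ct); b=np.array([at(c,(p[1],p[0]),z) for p in cv2.boxPoints(r)])
        print(n,r,b.mean(0),np.linalg.norm(np.diff(b,axis=0),axis=1))
E
```

```text
t 2.4 eef [0.489  0.0684 0.3007] xang 101.5 zax [ 0.0043 -0.003  -1.    ]
delta cm [-0.79  0.23  5.08]
win ((367.3194580078125, 213.99232482910156), (7.397559642791748, 104.37361145019531), 2.436648368835449) [0.48325  0.109275 0.135   ] [0.09837439 0.00659242 0.09847015]
win ((294.6194152832031, 266.7469177246094), (141.63787841796875, 49.770729064941406), 20.799030303955078) [0.5464  0.05365 0.135  ] [0.0500146  0.13393162 0.05221207]
pad ((304.0, 212.5), (33.0, 32.0), 90.0) [0.4935  0.05135 0.127  ] [0.0297901  0.0318297  0.03061389]
pad ((80.5, 20.5), (35.0, 39.0), 0.0) [ 0.37175  -0.158625  0.127   ] [0.02900017 0.02845646 0.02881111]
```

View pics/w1.png

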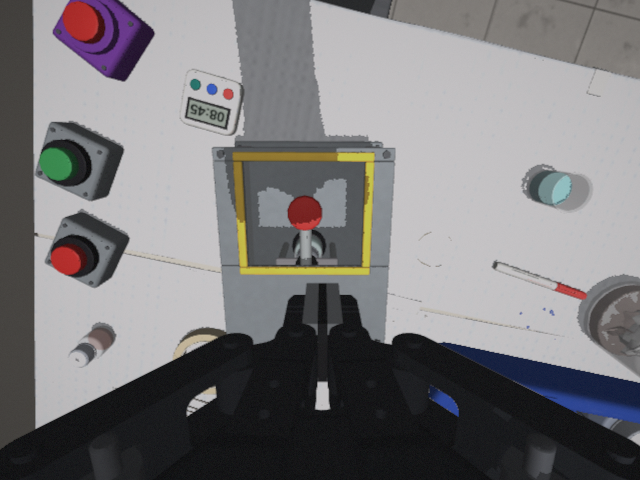

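The wrist view shows the window (rows 152-272, cols 233-373) with the pad at (212,304). The arm was still settling, so I'll measure again standing still, with a wider yellow range because of the shadow.

```bash
cat > w.py <<'E'
from m import *
tool([.493,.061,.25]); c=get_calibration("wrist"); im=snap("wrist","w2.png")
hsv=cv2.cvtColor(im,cv2.COLOR_RGB2HSV); hsv[300:]=0
for n,m,z in [("win",cv2.inRange(hsv,(18,140,60),(36,255,255)),.135),("pad",cv2.inRange(hsv,(0,150,60),(8,255,255))|cv2.inRange(hsv,(172,150,60),(180,255,255)),.127),("green",cv2.inRange(hsv,(50,120,50),(75,255,255)),.055)]:
    for ct in sorted(cv2.findContours(m,cv2.RETR_EXTERNAL,2)[0],key=cv2.contourArea)[-2:]:
        r=cv2.minAreaRect(ct); b=np.array([at(c,(p[1],p[0]),z) for p in cv2.boxPoints(r)])
        e=np.diff(b,axis=0);print(n,np.round(r[0]),b.mean(0).round(4),np.linalg.norm(e,axis=1).round(4),np.degrees(np.arctan2(e[:,1],e[:,0]))[0].round(1))
o=readout.get_obs();print(o["eef_pos"],o["contact_force"],o["joint_vel"].round(3) if hasattr(o["joint_vel"],"round") else o["joint_vel"])
E
python3 w.py
```

```text
t 2.4 eef [0.489  0.0684 0.3007] xang 101.5 zax [ 0.0043 -0.003  -1.    ]
delta cm [-0.79  0.23  5.08]
win [315. 211.] [0.4908 0.0611 0.135 ] [0.1231 0.114  0.1354] 102.0
pad [315. 210.] [0.4895 0.0612 0.127 ] [0.0298 0.0317 0.0305] 101.4
pad [93. 23.] [ 0.3716 -0.1485  0.127 ] [0.0326 0.0296 0.0335] 101.5
green [ 69. 165.] [ 0.5085 -0.2146  0.055 ] [0.0396 0.0354 0.0404] 101.4
[0.48764352 0.07210925 0.3002133 ] [ 0.59398413 -0.59515499  0.72839534] [-0.055  0.001 -0.109  0.025 -0.039 -0.002 -0.089]
```

Emit:
carry_out(
  deltas=[
    [[-0.9, 0.2, 4], 0],
    [[-0.9, 0.2, 4], 0],
    [[-0.9, 0.2, 4], 0],
    [[-0.9, 0.2, 4], 0],
    [[-0.9, 0.2, 4], 0],
  ],
)

```text
t: 3.08
eef_pos: [0.4919, 0.0643, 0.2611]
tool_rot: [0.002, 0.633, 0.774, 0.001]
contact_force: [0.1, 0.4, 1.3]
gripper_width: 0.003
```

```bash
sed -i 's/\[.493,.061,.25\]/[.491,.061,.165]/' w.py; python3 w.py
```

```text
t 3.075 eef [0.4919 0.0643 0.2611] xang 101.5 zax [ 0.0044 -0.001  -1.    ]
delta cm [-0.29 -0.19  9.61]
win [318. 218.] [0.4908 0.061  0.135 ] [0.1227 0.1138 0.1367] 101.5
pad [70. 15.] [ 0.3783 -0.1445  0.127 ] [0.0329 0.0195 0.0336] 101.6
pad [320. 218.] [0.4893 0.0615 0.127 ] [0.0305 0.0317 0.0314] 101.5
green [ 46. 166.] [ 0.5084 -0.2148  0.055 ] [0.0405 0.0361 0.0416] 101.4
[0.49179847 0.06414117 0.26093049] [-0.31967394 -0.54391411 -0.36878001] [ 0.003  0.002  0.003  0.004 -0.001 -0.001  0.002]
```

The window and pad agree between cameras to within 3 mm, and the finger clearance is over 30 mm. Next I'll go down to contact, then press in small steps.

Emit:
carry_out(
  deltas=[
    [[-0.3, -0.1, 5], 0],
    [[-0.3, -0.1, 9], 0],
    [[-0.3, -0.1, 11], 0],
    [[-0.3, -0.1, 12], 0],
    [[-0.3, -0.1, 13], 0],
    [[-0.3, -0.1, 13.8], 0],
    [[-0.3, -0.1, 14.5], 0],
    [[-0.3, -0.1, 14.8], 0],
    [[-0.3, -0.1, 14.8], 0],
    [[-0.3, -0.1, 14.8], 0],
  ],
)

```text
t: 4.38
eef_pos: [0.4922, 0.0609, 0.1132]
tool_rot: [0.002, 0.633, 0.774, 0.001]
contact_force: [0.0, -0.0, -0.2]
gripper_width: -0.001
```

Emit:
carry_out(
  deltas=[
    [[0, 0, 0.3], 0],
    [[0, 0, 0.6], 0],
    [[0, 0, 0.6], 0],
  ],
)

```text
t: 4.75
eef_pos: [0.492, 0.0608, 0.1069]
tool_rot: [0.002, 0.633, 0.774, 0.001]
contact_force: [-0.4, 0.7, 0.9]
gripper_width: 0.0
```

```bash
python3 - <<'E'
from m import *
tool([.49,.061,.3]); snap("wrist","w3.png"); snap("scene","s3.png"); a=cv2.imread("pics/w3.png")[100:480,100:540]; b=cv2.resize(cv2.imread("pics/s3.png")[180:310,260:420],None,fx=2.5,fy=2.5)
b=cv2.resize(b,(340,380)); cv2.imwrite("pics/c3.png",np.hstack([a,b])); print(readout.get_obs()["contact_force"])
E
```

```text
t 4.75 eef [0.492  0.0608 0.1069] xang 101.5 zax [ 0.004  -0.0012 -1.    ]
delta cm [  0.02  -0.12 -19.31]
[ 0.31305367 -0.2968875  -0.55065162]
```

View pics/c3.png

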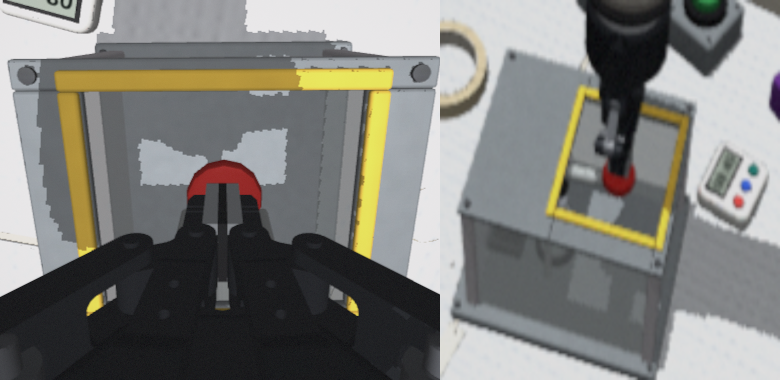

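```bash
python3 - <<'E'
from m import *
c=get_calibration("wrist"); im=cv2.imread("pics/w3.png"); hsv=cv2.cvtColor(im,cv2.COLOR_BGR2HSV)
m=cv2.inRange(hsv,(0,150,50),(8,255,255))|cv2.inRange(hsv,(172,150,50),(180,255,255))
m[:, :250]=0
ys,xs=np.nonzero(m); print(xs.min(),xs.max(),ys.min(),ys.max(),hsv[265:300:5,300])
for r in range(258,312,6):
    k=xs[ys==r]; print(r,k.min() if len(k) else None,k.max() if len(k) else None)
for z in (.127,.113,.099):
    o=readout.get_obs()["eef_pos"]
    th=np.linspace(0,6.28,40); p=np.array([proj(c,[.490+.017*np.cos(t),.061+.017*np.sin(t),z]) for t in th]); print(z,p.min(0).round(1),p.max(0).round(1))
for z in (.09,.099,.107): print("tip",z,np.round(proj(c,[.492,.061,z]),1))
print(np.array(c["world_from_camera"]).round(3))
E
```

```text
287 360 260 308 [[104  15 184]
 [  1 175  86]
 [  0 183 139]
 [  1 185 150]
 [  0 184 150]
 [  1 187 149]
 [120   9  27]]
258 None None
264 307 340
270 299 348
276 294 354
282 291 357
288 288 360
294 287 360
300 357 360
306 358 360
0.127 [263.2 283.6] [335.6 362.9]
0.113 [252.5 286.7] [319.9 359.7]
0.099 [243.5 289.4] [306.5 356.9]
tip 0.09 [272.8 322.3]
tip 0.099 [279.4 322.3]
tip 0.107 [285.8 322.3]
[[-0.198  0.941  0.273  0.423]
 [ 0.98   0.191  0.054  0.047]
 [-0.002  0.278 -0.96   0.269]
 [ 0.     0.     0.     1.   ]]
```

```bash
python3 - <<'E'
from m import *
c=get_calibration("scene")
def red(f):
    hsv=cv2.cvtColor(cv2.imread(f),cv2.COLOR_BGR2HSV); m=cv2.inRange(hsv,(0,150,50),(8,255,255))|cv2.inRange(hsv,(172,150,50),(180,255,255))
    ys,xs=np.nonzero(m[215:275,320:370]); return ys.min()+215,ys.max()+215,xs.min()+320,xs.max()+320
print(red("pics/scene0.png"),red("pics/s3.png"))
th=np.linspace(0,6.28,40)
for z in (.127,.113,.099):
    p=np.array([proj(c,[.490+.017*np.cos(t),.061+.017*np.sin(t),z]) for t in th]); print(z,p.min(0).round(1),p.max(0).round(1))
print("tip",[np.round(proj(c,[.492,.061,z])) for z in (.09,.107,.127)])
a=[cv2.imread(f"pics/{f}.png")[190:290,290:390] for f in("scene0","s3")]
cv2.imwrite("pics/c4.png",cv2.resize(np.hstack(a),None,fx=4,fy=4,interpolation=2))
E
```

```text
(np.int64(234), np.int64(246), np.int64(337), np.int64(351)) (np.int64(237), np.int64(246), np.int64(337), np.int64(350))
0.127 [231.2 336.3] [243.6 352.4]
0.113 [235.3 336.1] [247.7 352. ]
0.099 [239.4 335.9] [251.8 351.6]
tip [array([248., 343.]), array([243., 343.]), array([237., 343.])]
```

View pics/c4.png

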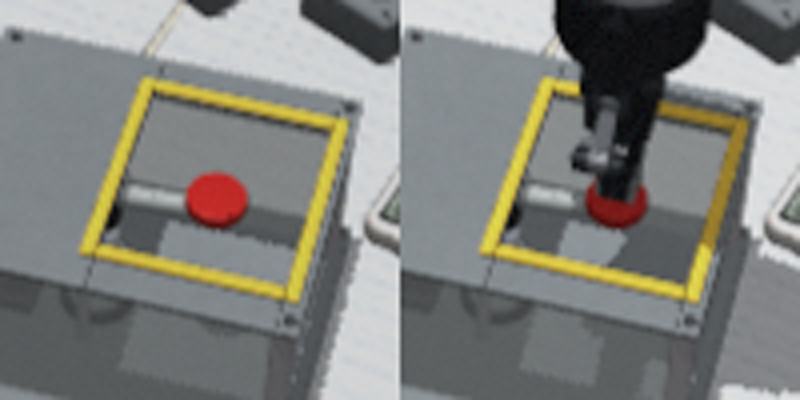

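The pad has not moved yet: the fingertips are still over it, not pressing, even though the reported TCP height says they should be 10 mm below its stop. So some height is wrong. I'll check the camera pose independently with PnP on the window.

```bash
python3 - <<'E'
from m import *
c=get_calibration("wrist"); f=240/np.tan(np.radians(c["fov_y"])/2); print("f",f,c["cx"],c["cy"])
im=cv2.imread("pics/w2.png"); hsv=cv2.cvtColor(im,cv2.COLOR_BGR2HSV); hsv[300:]=0
m=cv2.inRange(hsv,(18,140,60),(36,255,255)); m=cv2.morphologyEx(m,cv2.MORPH_CLOSE,np.ones((5,5)))
ct=max(cv2.findContours(m,cv2.RETR_EXTERNAL,2)[0],key=cv2.contourArea); h=cv2.convexHull(ct)
q=cv2.approxPolyDP(h,8,True)[:,0].astype(float); print(q.tolist())
# image order: sort TL,TR,BR,BL ; image right=+guard y?, down=+guard x
s=q[np.argsort(q[:,1])]; t=s[:2][np.argsort(s[:2,0])]; b=s[2:][np.argsort(s[2:,0])]
P=np.array([t[0],t[1],b[1],b[0]]); O=np.array([[-.058,-.063,0],[-.058,.063,0],[.058,.063,0],[.058,-.063,0]])
ok,r,tv=cv2.solvePnP(O,P,np.array([[f,0,c["cx"]],[0,f,c["cy"]],[0,0,1]]),None)
R_=cv2.Rodrigues(r)[0]; print("cam in window frame",(-R_.T@tv).ravel().round(4), "reproj",np.abs(cv2.projectPoints(O,r,tv,np.array([[f,0,c["cx"]],[0,f,c["cy"]],[0,0,1]]),None)[0][:,0]-P).max())
print("view axis in window frame",R_.T[:,2].round(3))
# tip: rows/cols of finger in w3 in camera frame; ray to world
for px in [(285,322),(285,305),(285,340)]:
    o,d=ray(c,px); print(px,[ (at(c,px,z)[:2]).tolist() for z in (.09,.107,.125,.135)])
E
```

```text
f 362.51883096631724 322.06171200136976 238.20494844231055
[[398.0, 150.0], [390.0, 286.0], [248.0, 286.0], [239.0, 151.0]]
cam in window frame [-0.0715  0.0052  0.2953] reproj 0.569348636374059
view axis in window frame [ 0.279 -0.008 -0.96 ]
(285, 322) [[0.4989, 0.0622], [0.4916, 0.0608], [0.4839, 0.0592], [0.4796, 0.0584]]
(285, 305) [[0.5007, 0.0533], [0.4932, 0.0527], [0.4854, 0.0521], [0.481, 0.0517]]
(285, 340) [[0.4969, 0.0716], [0.4899, 0.0693], [0.4824, 0.0668], [0.4782, 0.0654]]
```

The camera pose is right to within several mm. Triangulating gives the fingertip at z≈0.12, just above the pad, so the shut tips stand shorter than stated. Clearance in the window is ample, so I'll continue down in small steps, watching the force.

Emit:
carry_out(
  deltas=[
    [[0, 0, 0.4], 0],
    [[0, 0, 0.8], 0],
    [[0, 0, 0.8], 0],
  ],
)

```text
t: 5.22
eef_pos: [0.4921, 0.0607, 0.0987]
tool_rot: [0.002, 0.633, 0.774, 0.001]
contact_force: [-0.1, 0.4, -0.1]
gripper_width: 0.001
```

```bash
cat > k.py <<'E'
from m import *
import sys
n=sys.argv[1]
w=snap("wrist",f"w{n}.png"); s=snap("scene",f"s{n}.png")
hsv=cv2.cvtColor(s,cv2.COLOR_RGB2HSV); m=cv2.inRange(hsv,(0,150,50),(8,255,255))|cv2.inRange(hsv,(172,150,50),(180,255,255))
ys,xs=np.nonzero(m[215:275,320:370]); print(ys.min()+215,ys.max()+215,xs.min()+320,xs.max()+320)
a=w[60:480,100:540,::-1]; b=cv2.resize(s[180:285,295:380,::-1],(340,420),interpolation=2)
cv2.imwrite(f"pics/c{n}.png",np.hstack([a,b])); print(readout.get_obs()["contact_force"],readout.get_obs()["joint_torque"])
E
python3 k.py 5
```

```text
239 248 337 351
[-0.10448204  0.09871773 -0.60518945] [ 2.34421174e-02 -4.13375330e+01  3.43526132e+00 -2.04344165e+01
  1.30100068e-02 -1.45488284e-03  2.02277588e-03]
```

View pics/c5.png

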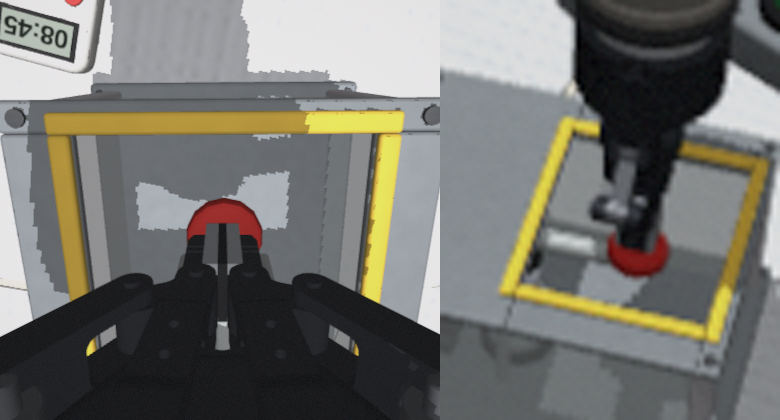

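The pad is now moving with the tips: it dropped about 2 px in the scene view, or about 7 mm. The force channel hardly shows it. The hand is centred and well clear of the edge, so I'll keep pressing.

Emit:
carry_out(
  deltas=[
    [[0, 0, 0.4], 0],
    [[0, 0, 0.8], 0],
    [[0, 0, 1.2], 0],
    [[0, 0, 1.2], 0],
  ],
)

```text
t: 5.82
eef_pos: [0.4927, 0.0609, 0.0867]
tool_rot: [0.002, 0.633, 0.774, 0.001]
contact_force: [-0.1, 0.7, 0.8]
gripper_width: 0.005
```

```bash
python3 k.py 6
```

```text
242 252 337 351
[ 0.0201358  -0.02381407  0.82145775] [ 2.96116364e-02 -4.20092082e+01  3.56322549e+00 -1.97080386e+01
  1.29600323e-02  1.31435663e-04  1.95814006e-03]
```

View pics/c6.png

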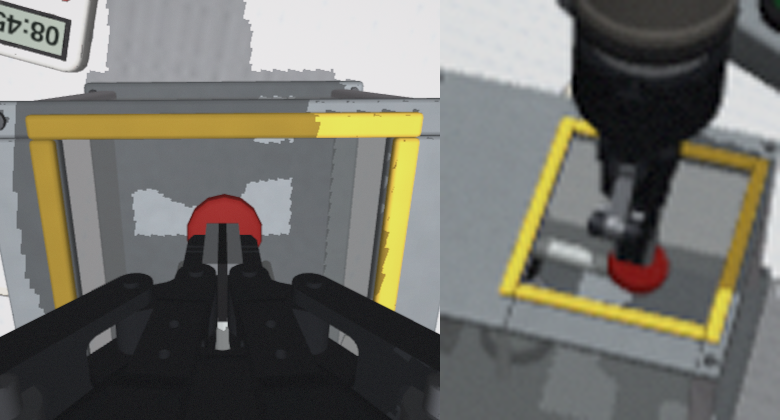

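The pad is now about 20 mm down and still centred (scene row 252, col 344). I'll press the rest and look for the lag at the stop.

Emit:
carry_out(
  deltas=[
    [[0, 0, 0.3], 0],
    [[0, 0, 0.6], 0],
    [[0, 0, 0.9], 0],
    [[0, 0, 1.1], 0],
    [[0, 0, 1.1], 0],
  ],
)

```text
t: 6.55
eef_pos: [0.4939, 0.0611, 0.0791]
tool_rot: [0.002, 0.633, 0.774, 0.002]
contact_force: [-13.8, -1.9, 40.7]
gripper_width: -0.001
```

```bash
python3 k.py 7
```

```text
245 254 337 350
[-14.19916071  -2.66500197  39.65163125] [-3.49446747e-02 -2.62331754e+01  2.22242184e+00 -1.69635612e+01
 -7.89802917e-02 -4.12185699e+00 -8.34944949e-03]
```

The wrist reads 40 N and the pad row is +8 px, which is the full 28 mm, so the lever is at its stop. From here the true tip height is TCP + 20 mm. I'll come straight out.

Emit:
carry_out(
  deltas=[
    [[0, 0, -3], 0],
    [[0, 0, -8], 0],
    [[0, 0, -13], 0],
    [[0, 0, -18], 0],
    [[0, 0, -18], 0],
    [[0, 0, -18], 0],
  ],
)

```text
t: 7.4
eef_pos: [0.4924, 0.061, 0.2585]
tool_rot: [0.002, 0.633, 0.774, 0.002]
contact_force: [0.2, 0.6, -0.7]
gripper_width: 0.002
```

```bash
sed -i 's/\[.491,.061,.165\]/[.509,-.215,.17]/' w.py; python3 w.py; python3 k.py 8
```

```text
t 7.4 eef [0.4924 0.061  0.2585] xang 101.4 zax [ 0.0066  0.001  -1.    ]
delta cm [-27.38  -3.9    8.83]
win [322. 218.] [0.4904 0.061  0.135 ] [0.1146 0.123  0.1145] -172.1
pad [ 60. 270.] [ 0.5799 -0.1524  0.127 ] [0.0324 0.0311 0.0334] 101.4
pad [70. 14.] [ 0.379  -0.1449  0.127 ] [0.0331 0.0185 0.0339] 101.3
green [ 46. 166.] [ 0.5083 -0.2149  0.055 ] [0.0391 0.0359 0.0402] 101.5
[0.49191267 0.06092995 0.25782161] [-0.48375752 -0.11170424  0.29271938] [-0.001  0.012  0.     0.004  0.001  0.004 -0.002]
242 254 337 350
[0.05337839 0.39189994 0.81051335] [ 9.79850854e-03 -3.43206775e+01  1.54865082e+00 -2.79729509e+01
  1.41786964e-02 -2.95760622e-02  1.52648230e-03]
```

The lever stays down (pad rows 242-254, against 234-246 at the start). Now I'll go over the green button, staying high first.

Emit:
carry_out(
  deltas=[
    [[-7, -1, 0], 0],
    [[-13, -2, 0], 0],
    [[-19, -3, 0], 0],
    [[-25, -3.5, 1], 0],
    [[-27.4, -3.9, 4], 0],
    [[-27.4, -3.9, 9], 0],
    [[-27.4, -3.9, 11], 0],
    [[-27.4, -3.9, 11], 0],
    [[-27.4, -3.9, 11], 0],
  ],
)

```text
t: 8.68
eef_pos: [0.5087, -0.2157, 0.1481]
tool_rot: [0.002, 0.633, 0.774, 0.001]
contact_force: [0.5, -0.4, 0.3]
gripper_width: 0.003
```

```bash
sed -i 's/,.055)\]:/,.053)]:/' w.py; python3 w.py; python3 - <<'E'
from m import *
s=snap("scene","s9.png"); w=cv2.imread("pics/w2.png"); cv2.imwrite("pics/c9.png",np.hstack([w[60:480,100:540],cv2.resize(s[110:270,310:450,::-1],(360,420),interpolation=2)]))
E
```

```text
t 8.675 eef [ 0.5087 -0.2157  0.1481] xang 101.4 zax [ 4.7e-03 -4.0e-04 -1.0e+00]
delta cm [ 0.06  0.06 -2.19]
pad [561. 123.] [ 0.4118 -0.1181  0.127 ] [0.0066 0.0065 0.0067] 101.3
pad [408.  26.] [ 0.3861 -0.2009  0.127 ] [0.026  0.0204 0.0269] 101.3
green [326. 234.] [ 0.5087 -0.2128  0.053 ] [0.0346 0.0381 0.036 ] 101.3
[ 0.50902803 -0.21578963  0.14855141] [ 0.33953483 -0.29412161  0.45044133] [-0.002 -0.009 -0.    -0.003 -0.001 -0.001  0.001]
```

View pics/c9.png

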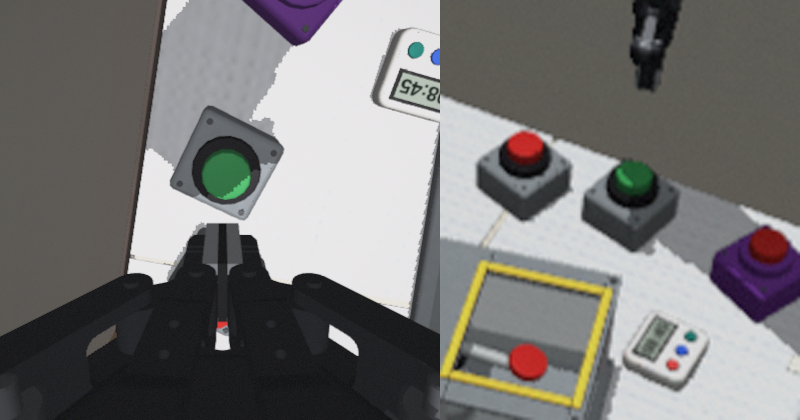

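The wrist and scene views show green right ahead of the tips (wrist (234,326)), about 3 mm off centre, with the stop box clear to the side. The lever pad is visibly down. I'll descend near contact and then press stepwise.

Emit:
carry_out(
  deltas=[
    [[-0.2, 0, 4], 0],
    [[-0.2, 0, 8], 0],
    [[-0.2, 0, 10], 0],
    [[-0.2, 0, 11], 0],
    [[-0.2, 0, 11.5], 0],
    [[-0.2, 0, 11.5], 0],
  ],
)

```text
t: 9.52
eef_pos: [0.5102, -0.2175, 0.0356]
tool_rot: [0.002, 0.633, 0.774, 0.002]
contact_force: [-6.8, 3.7, 13.6]
gripper_width: -0.001
```

Emit:
carry_out(
  deltas=[
    [[0.4, 0, 0.2], 0],
    [[0.4, 0, 0.2], 0],
    [[0.4, 0, 0.2], 0],
  ],
)

```text
t: 9.9
eef_pos: [0.5109, -0.2153, 0.0357]
tool_rot: [0.004, 0.634, 0.774, 0.003]
contact_force: [-2.0, -1.7, 7.0]
gripper_width: 0.002
```

```bash
python3 - <<'E'
from m import *
s=snap("scene","s10.png"); a=cv2.imread("pics/s9.png")
cv2.imwrite("pics/c10.png",cv2.resize(np.hstack([a[140:215,350:420],s[140:215,350:420,::-1]]),None,fx=5,fy=5,interpolation=2))
for im in (a,s[:,:,::-1]):
    m=cv2.inRange(cv2.cvtColor(np.ascontiguousarray(im),cv2.COLOR_BGR2HSV),(50,100,30),(80,255,255))[140:215,350:420]; ys,xs=np.nonzero(m); print(ys.min()+140,ys.max()+140,xs.min()+350,xs.max()+350)
E
```

```text
171 184 378 392
175 184 378 392
```

View pics/c10.png

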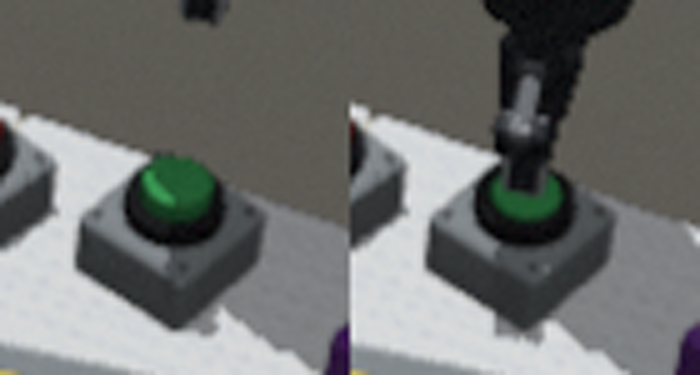

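The button is flush in its ring, so it is pressed. One slightly firmer hold, then straight up and clear.

Emit:
carry_out(
  deltas=[
    [[0, 0, 0.3], 0],
    [[0, 0, 0.3], 0],
    [[0, 0, -4], 0],
    [[0, 0, -10], 0],
    [[0, 0, -15], 0],
    [[0, 0, -20], 0],
    [[0, 0, -20], 0],
    [[0, 0, -20], 0],
  ],
)

```text
t: 10.95
eef_pos: [0.5089, -0.215, 0.2361]
tool_rot: [0.005, 0.633, 0.774, 0.003]
contact_force: [-0.2, -0.4, -0.8]
gripper_width: 0.003
```

```bash
python3 - <<'E'
from m import *
s=snap("scene","s11.png"); t=snap("top","t11.png")
g=lambda im:cv2.inRange(cv2.cvtColor(im,cv2.COLOR_RGB2HSV),(50,100,30),(80,255,255))[140:215,350:420]
ys,xs=np.nonzero(g(s)); print("green",ys.min()+140,ys.max()+140)
hsv=cv2.cvtColor(s,cv2.COLOR_RGB2HSV); m=cv2.inRange(hsv,(0,150,50),(8,255,255))|cv2.inRange(hsv,(172,150,50),(180,255,255))
ys,xs=np.nonzero(m[215:275,320:370]); print("pad",ys.min()+215,ys.max()+215)
for q in ("beaker","dropper","tape","marker","timer"): print(q,[np.round(d["centre"]).tolist() for d in models.spot_in(q,"scene")[:1]])
o=readout.get_obs(); print(o["t"],o["eef_pos"],o["contact_force"])
E
```

```text
green 171 184
pad 241 254
beaker []
dropper [[161.0, 294.0]]
tape [[196.0, 264.0]]
marker [[381.0, 246.0]]
timer [[240.0, 396.0]]
11.3 [ 0.50844959 -0.21506296  0.23499899] [0.35451347 0.04397196 0.74381191]
```

```bash
python3 -c "
from h import *
bot.hand_in()"
```

```text
the job is handed in; nothing more can be done
```

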